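Load a fish tin into the spring-loaded tin dispenser

TASK

Put the loose flat fish tin into the white tin dispenser: lay it flat, lid up and lengthwise, in the mouth on top of the tin already stored there, then push it straight down against the spring until the two orange catches snap over its ends and hold it down. Leave the round food tin standing where it is.

Things in the scene. Friction and masses are not known exactly. Their poses are not given: they have to be found in the camera images.
- fish_tin: the loose flat oblong fish tin, gold with a dark blue lid, lying lid up on the worktop; 63 x 105 x 25 mm (solid part 60 x 100 x 25), 0.1 to 0.2 kg. Origin: centre of its underside; x across the 63 mm width (grip it so), y along its length, z up through the lid. Either way round will do. A second tin like it is already stored in the dispenser.
- dispenser: fixed white dispenser, foot 100 x 158 mm. Origin: centre of its underside on the worktop; y lengthwise, z up. Well 74 (x) by 106 mm (y), open on top, corner lips flared, 98 mm high; the +x and -x sides are open for fingers, 66 mm wide, above 38 mm. Sprung orange catches at both ends: ramps to 100 mm, undersides 73.5 mm high. A tin set in the mouth rests on the ramps, underside 80, top 105 mm high.
- platform (a joint): sprung platform under the pile: 0 (m) up, with one stored tin just below the catches; grows downward; 0.024 with two tins caught; stop at 0.033. Spring 11 to 14 N up. Pushing the new tin's lid centre down takes 5 to 13 N; once its top is 3 to 6 mm under the catches' undersides (73.5 mm high) they snap over it; let go, it rises against them, underside 48.5 mm high.
- round_tin: a round food tin, 75 mm across and 58 mm high, standing on the worktop: a bystander. Origin: centre of its underside, z up.
Not all that is in view belongs to the job. Leave any red look-alike of the fish_tin alone.

How it is judged:
By the outcome, as a careful person would: the job done as asked, in the order asked, and still so for the second after the job is handed in, with the robot touching nothing.
It also fails if it takes over 48 s, if anything falls off the work surface, if the arm or the gripper's body presses on something with over 40 N, if the wrist force passes 120 N, or if a joint passes its speed limit or range.

ROBOT

A 6-joint arm with a two-finger parallel gripper is mounted at the origin on a cart in front of the work surface, level with it; the furniture and walls round the work are solid. World frame = base frame: x ahead of the robot, y to its left, z up, the work surface at z = 0. Lengths are in m, angles in rad, forces in N, time in s.
With the tool pointing down it reaches from about 0.3 to 0.85 m from the base axis. Payload 5.4 kg.
Tool frame: the origin (TCP) lies midway between the tips of the shut fingers; the grasp point (between the pads) lies 19 mm behind it (robot.tcp_to_grasp is the distance from the TCP to the grasp point, in m); z points along the fingers, y is the line along which they close (so a half turn about z gives the same grasp; the last joint's range is limited). The gripper opens to 85 mm and grips with 20 to 120 N. Pads are 22 mm wide; open, the fingers measure 114 mm over their backs; the gripper's body (76 mm by 85 mm) begins 54 mm behind the grasp point. The pads swing forward as they close: fully open they stand 13 mm farther back than shut.
Start: joints at [-0.21, 0.158, 1.597, -0, 1.386, -0.21], TCP at [0.575, -0, 0.192] pointing down, gripper open.
Joint ranges: [-2.91, 2.91], [-0.94, 2.29], [0.18, 2.7], [-1.29, 4.43], [0.17, 2.64], [-3, 3]. Speed limits (rad/s): [2.57, 2.57, 3.14, 3.14, 3.14, 3.14].

INTERFACE

Orientations are given as a unit quaternion [x, y, z, w].
In Python, from cell import robot, eyes gives the robot as it stands. The module is installed in compiled form; this text tells all that it offers.
- The arm moves only by the tool servo_tool, never from a script. Its argument "rows" is a list of rows, each a list of 7 numbers: the shift along the tool's x, y, z in units of 30 mm (1.0 is 30 mm), then the turn, a rotation vector about the tool's x, y, z in units of 6 degrees (1.0 is 6 degrees), then the closure, from 0 (fully open) to 1 (shut). A call has 1 to 12 rows; each row shifts and turns the commanded pose from where the row before left it, along the tool's axes as they then stand; what a row does not reach is not made up. A row lasts 1/8 s, in which the tool goes at most 62.5 mm and 10.7 degrees, less where a joint would pass 70% of its speed; a pose out of reach is approached as far as the arm can. A call is refused whole if a number of a shift passes 1 or a number of a turn 1, either way. A call with a gripper value outside its range is refused whole. The fingers move at their own pace and stop on an object; "newtons" is the grip in N (left out, the last holds). Time passes only in rows, so rows that do not move let the fingers close. It gives the time, the measured TCP pose, the force, the opening and the grip force at its end, in the units of the state.
- robot.get_obs(): the state, without advancing time (a new reading comes with each control period).
- eyes.read_camera(name): name is "scene" or "side" or "wrist"; returns a dict with "pixels" (420x560x3 uint8, red, green, blue), "K" (3x3 intrinsics, pixels), "pose" (4x4, takes a point from camera to world coordinates); the wrist camera has in their place "hand_eye" (4x4, takes a point from camera to tool coordinates, whose origin is the TCP and whose axes are the flange's). Camera axes: x right, y down, z forward; pixel columns grow to the right and rows downward; lengths in m; the calibration is good to about 2 mm. A picture is of the moment at which its call begins: read the wrist's pose just before it. There is no depth.
- robot.sign_off(): hands the job in; it is judged then, once.
The state is a dict: "t": time; "joint_positions": joint angles; "dq": joint speeds; "effort": joint torques, N m; "tool_pos": TCP position; "tcp_rot": TCP orientation; "force": force on the tool from outside, world axes, zero at the start; "wrist_torque": the same for the moment, N m; "grip_width": finger opening in m; "grasp_force": force on a finger pad.
Only numpy, scipy, OpenCV 4.12 (cv2) and the standard library are available. Lean on these libraries where they do the work, as an engineer would, in place of code of your own. Each camera call takes 0.05 s, during which the arm holds its last target. There are 200 camera calls.

## Working session

There is one attempt and no reset: what is moved stays moved. The work goes in short steps, Python scripts to look and compute and a tool call to move; the robot and the scene stay as the last step left them, time stands still between calls to the robot, and variables do not carry over. Pictures are saved under pics/ and viewed, at most 10 in all, crops included, and the job is handed in when it is done.

Besides the shell and the picture viewer there is one more tool, called in YAML: its name, and indented under it one key for each argument. servo_tool: Moves the arm, as the interface text tells. Its arguments: {"type":"object","properties":{"rows":{"type":"array"},"newtons":{"type":"number"}},"required":["rows"]}

```bash
mkdir -p pics; cat > h.py <<'E'
import numpy as np, cv2
from scipy.spatial.transform import Rotation as R
from cell import robot, eyes
def cam(n):
    o=robot.get_obs(); c=eyes.read_camera(n); K=np.array(c["K"])
    if n=="wrist":
        T=np.eye(4); T[:3,:3]=R.from_quat(o["tcp_rot"]).as_matrix(); T[:3,3]=o["tool_pos"]; P=T@np.array(c["hand_eye"])
    else: P=np.array(c["pose"])
    return c["pixels"],K,P
def toz(K,P,uv,z):
    d=P[:3,:3]@np.linalg.solve(K,[uv[0],uv[1],1.]); return P[:3,3]+d*(z-P[2,3])/d[2]
def proj(K,P,X):
    q=np.linalg.inv(P)@np.append(X,1); q=K@q[:3]; return q[:2]/q[2]
def save(n,im): cv2.imwrite("pics/"+n,cv2.cvtColor(im,cv2.COLOR_RGB2BGR))
E
python3 - <<'E'
from h import *
for n in("scene","side","wrist"):
    im,K,P=cam(n); save(n+"0.png",im); np.savez(n+"0.npz",im=im,K=K,P=P); print(n,P.round(3).tolist(),K[0,0])
o=robot.get_obs();print(o["t"],o["tcp_rot"],R.from_quat(o["tcp_rot"]).as_matrix().round(2).tolist(),o["grip_width"])
E
```

```text
scene [[0.854, -0.395, 0.34, 0.196], [-0.521, -0.622, 0.585, -0.628], [-0.02, -0.676, -0.736, 0.818], [0.0, 0.0, 0.0, 1.0]] 419.1359910577316
side [[0.936, -0.312, 0.166, 0.313], [-0.353, -0.81, 0.468, -0.641], [-0.012, -0.496, -0.868, 1.161], [0.0, 0.0, 0.0, 1.0]] 452.7668970118842
wrist [[1.0, 0.001, -0.001, 0.575], [0.001, -0.957, -0.289, 0.076], [-0.002, 0.289, -0.957, 0.373], [0.0, 0.0, 0.0, 1.0]] 344.2736571228906
0.15 [ 7.07113000e-01  7.07100191e-01 -3.74631711e-04 -6.20456188e-04] [[0.0, 1.0, -0.0], [1.0, -0.0, 0.0], [0.0, -0.0, -1.0]] 0.08524118725744408
```

View pics/scene0.png

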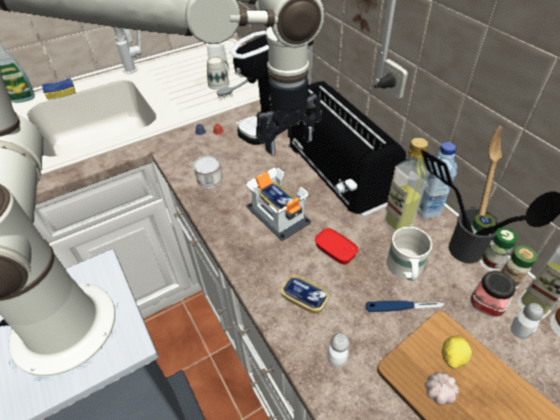

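View pics/side0.png

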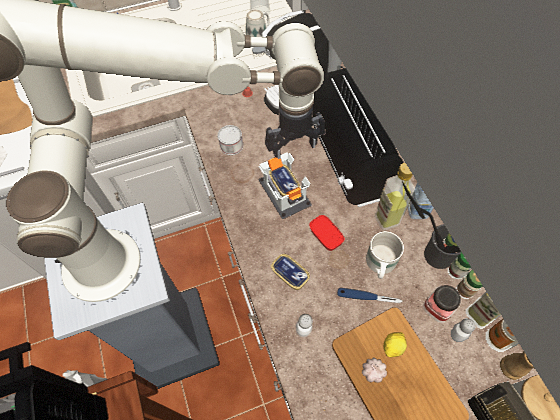

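Candidates for fish_tin, by scene pixel: blue and gold tin loose on the worktop (305,293), red look-alike (337,246), and the stored tin in the dispenser (280,195). The first fits, being gold with a dark blue lid and loose. I'll confirm it in an enlarged crop that also shows the dispenser.

```bash
python3 - <<'E'
from h import *
a=np.load("scene0.npz");b=np.load("side0.npz")
f=lambda im,x,y,w,h:cv2.resize(im[y:y+h,x:x+w],None,fx=5,fy=5,interpolation=cv2.INTER_CUBIC)
top=np.hstack([f(a["im"],275,270,60,50),f(a["im"],240,160,80,50)])
t2=np.hstack([f(b["im"],265,245,60,60),f(b["im"],250,150,80,70)[:300]])
save("crop.png",np.vstack([top,t2]))
for n,d,uv in(("sc",a,(305,293)),("si",b,(291,271))): print(n,toz(d["K"],d["P"],uv,.025).round(3))
for n,d,uv in(("sc",a,(208,163)),("si",b,(230,131))): print(n,toz(d["K"],d["P"],uv,.058).round(3))
for n,d,uv in(("sc",a,(281,197)),("si",b,(285,183))): print(n,toz(d["K"],d["P"],uv,.0735).round(3))
E
```

```text
sc [ 0.476 -0.219  0.025]
si [ 0.48  -0.219  0.025]
sc [0.466 0.261 0.058]
si [0.466 0.27  0.058]
sc [0.561 0.022 0.074]
si [0.554 0.019 0.073]
```

View pics/crop.png

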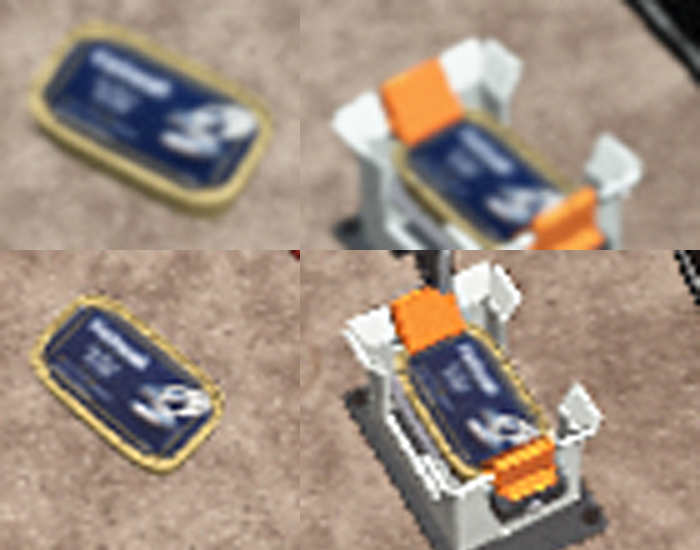

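View pics/wrist0.png

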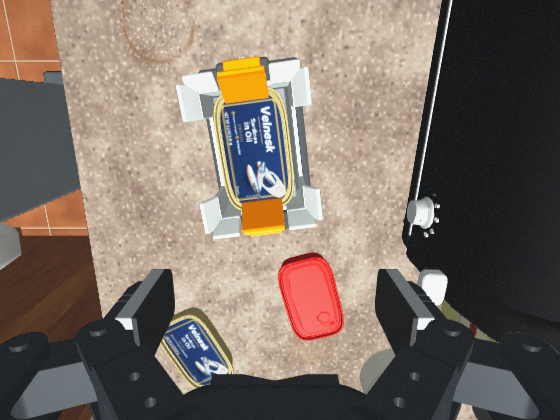

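The crop confirms the blue-lid, gold-rim tin as fish_tin. In the wrist view the dispenser spans about (178..322, 58..237), with orange catches at (244,80) and (263,217). The red look-alike is at (312,297) and fish_tin at (197,352).

```bash
cat >> h.py <<'E'
def tinrect(im,K,P,c,z=.025,r=60):
    hsv=cv2.cvtColor(im,cv2.COLOR_RGB2HSV); H,S,V=cv2.split(hsv)
    m=(((H>105)&(H<130)&(S>110))|((H>18)&(H<32)&(S>110)&(V>90))).astype(np.uint8)
    k=np.zeros_like(m); cv2.circle(k,c,r,1,-1); m=cv2.morphologyEx(m*k,cv2.MORPH_CLOSE,np.ones((7,7)))
    cs=max(cv2.findContours(m,0,2)[0],key=cv2.contourArea)[:,0,:]
    X=np.array([toz(K,P,p,z)[:2] for p in cs]); (ctr,wh,_)=q=cv2.minAreaRect((X*1000).astype(np.float32))
    b=cv2.boxPoints(q); e=max([b[1]-b[0],b[2]-b[1]],key=np.linalg.norm)
    return np.round(ctr,1),np.round(wh,1),round(np.degrees(np.arctan2(e[1],e[0]))%180,1)
E
python3 - <<'E'
from h import *
for n,c in(("scene",(305,293)),("side",(291,271))):
    d=np.load(n+"0.npz"); print(n,tinrect(d["im"],d["K"],d["P"],c,r=35))
d=np.load("wrist0.npz"); print("stored",tinrect(d["im"],d["K"],d["P"],(254,150),z=.073,r=62))
for uv in((178,86),(311,60),(208,237),(322,221)): print(toz(d["K"],d["P"],uv,.098).round(4))
# orange blobs
hsv=cv2.cvtColor(d["im"],cv2.COLOR_RGB2HSV);m=((hsv[...,0]>8)&(hsv[...,0]<24)&(hsv[...,1]>200)&(hsv[...,2]>140)).astype(np.uint8);m[245:]=0
n,l,s,c=cv2.connectedComponentsWithStats(m)
for i in range(1,n):
    if s[i,4]>200:
        p=np.argwhere(l==i)[:,::-1].astype(np.float32);b=cv2.boxPoints(cv2.minAreaRect(p));print(s[i],b.round(0).tolist(),[toz(d["K"],d["P"],q,.09)[:2].round(4).tolist() for q in b])
im=cv2.resize(d["im"][40:250,160:340],None,fx=2.8,fy=2.8,interpolation=cv2.INTER_CUBIC); save("disp.png",im)
E
```

```text
scene (array([ 472.2, -222.3]), array([53.2, 84.3]), np.float32(117.1))
side (array([ 477.2, -218.5]), array([ 61.9, 103.3]), np.float32(117.4))
stored (array([557.2,  38.9]), array([ 51.2, 100.8]), np.float32(97.3))
[0.5021 0.0897 0.098 ]
[0.6016 0.1078 0.098 ]
[ 0.5179 -0.0319  0.098 ]
[ 0.6147 -0.0174  0.098 ]
[ 217   57   51   46 1430] [[215.0, 62.0], [263.0, 56.0], [268.0, 97.0], [220.0, 104.0]] [[0.5292, 0.1074], [0.5656, 0.1118], [0.5697, 0.0819], [0.5321, 0.0771]]
[ 242  198   43   35 1194] [[239.0, 203.0], [281.0, 198.0], [285.0, 228.0], [243.0, 233.0]] [[0.5447, -0.0038], [0.5801, 0.0008], [0.5835, -0.0265], [0.5472, -0.0314]]
```

View pics/disp.png

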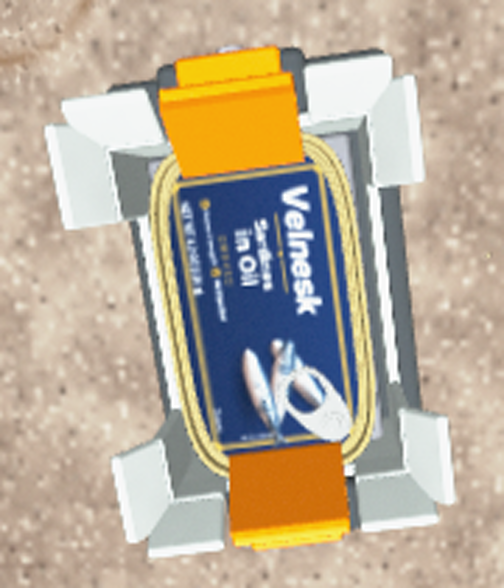

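```bash
python3 - <<'E'
from h import *
d=np.load("wrist0.npz");K,P=d["K"],d["P"]
w=lambda L,z=.098:np.array([toz(K,P,((x+.5)/2.8+160-.5,(y+.5)/2.8+40-.5),z)[:2]*1000 for x,y in L])
Lf=w([(45,125),(62,230),(112,455),(130,545)]);Rt=w([(415,75),(425,185),(448,415),(453,505)])
Tp=w([(62,100),(158,85),(305,65),(390,55)]);Bt=w([(148,556),(222,552),(362,530),(440,520)])
for A in(Lf,Rt,Tp,Bt):
    v=np.linalg.svd(A-A.mean(0))[2][0];print(A.round(1).tolist(),"dir",np.degrees(np.arctan2(v[1],v[0]))%180)
for yaw in(97,98):
    a=np.radians(yaw);u=np.array([np.cos(a),np.sin(a)]);n=np.array([np.sin(a),-np.cos(a)])
    l,r=(Lf@n).mean(),(Rt@n).mean();t,b=(Tp@u).mean(),(Bt@u).mean()
    print(yaw,r-l,t-b,"ctr",n*(l+r)/2+u*(t+b)/2)
    g=w([(150,220),(350,250)],.0735);g2=w([(178,350),(372,350)],.072);print("tin n:",g@n,g2@n,"lips mid",(l+r)/2)
E
```

```text
[[500.5, 90.9], [502.9, 63.5], [512.7, -1.1], [516.4, -29.5]] dir 97.80134348942373
[[599.4, 103.4], [602.9, 75.5], [611.7, 11.2], [614.2, -16.6]] dir 97.21205605321815
[[505.5, 97.1], [531.3, 100.9], [570.3, 105.8], [592.7, 108.2]] dir 7.256134997261765
[[521.7, -33.1], [544.4, -31.8], [587.0, -24.6], [610.5, -21.3]] dir 7.93018920706932
97 99.70205177253604 131.67843531477058 ctr [557.53839848  37.61873086]
tin n: [527.20606522 585.83666384] [528.86160096 589.26064733] lips mid 557.9671618294519
98 99.69146147131147 131.65684927761814 ctr [557.53146234  37.61088249]
tin n: [527.14546298 585.48757263] [528.10277184 588.36405955] lips mid 557.3400276217585
```

servo_tool:
  rows:
    - [-0.98, -0.28, 0, 0, 0, 0, 0]
    - [-0.98, -0.28, 0, 0, 0, 0, 0]
    - [-0.98, -0.28, 0, 0, 0, 0, 0]
    - [-0.98, -0.28, 0, 0, 0, 0, 0]
    - [-0.98, -0.28, 0, 0, 0, 0, 0]
    - [-0.98, -0.28, 0, 0, 0, 0, 0]
    - [-0.98, -0.28, 0, 0, 0, 0, 0]
    - [-0.98, -0.28, 0, 0, 0, 0, 0]
    - [-0.98, -0.28, 0, 0, 0, 0, 0]
  newtons: 60

```text
t: 1.27
tool_pos: [0.4988, -0.2654, 0.192]
tcp_rot: [0.707, 0.707, -0.0, -0.0]
force: [0.8, -1.1, -0.6]
grip_width: 0.0856
grasp_force: 0.0
```

servo_tool:
  rows:
    - [0, 0, 0, 0, 0, -0.91, 0]
    - [0, 0, 0, 0, 0, -0.91, 0]
    - [0, 0, 0, 0, 0, -0.91, 0]
    - [0, 0, 0, 0, 0, -0.91, 0]
    - [0, 0, 0, 0, 0, -0.91, 0]
    - [0, 0, 0, 0, 0, 0, 0]
    - [0, 0, 0, 0, 0, 0, 0]

```text
t: 2.15
tool_pos: [0.4993, -0.2645, 0.1922]
tcp_rot: [0.521, 0.854, 0.0, -0.0]
force: [-0.4, 0.5, -0.7]
grip_width: 0.0853
grasp_force: 0.0
```

```bash
cat > look.py <<'E'
from h import *
o=robot.get_obs(); M=R.from_quat(o["tcp_rot"]).as_matrix(); t=np.array(o["tool_pos"])*1000
print(o["t"],t.round(1),"yaw",np.degrees(np.arctan2(M[1,0],M[0,0])).round(2),"z",M[:,2].round(4))
im,K,P=cam("wrist"); c=tuple(int(v) for v in proj(K,P,[.476,-.2195,.025])); print(c)
save("w1.png",im); r=tinrect(im,K,P,c,r=110); print(r)
d=M.T@(np.array([*r[0],0])-t); print("tool shift units",(d/30).round(3))
E
python3 look.py
```

```text
2.15 [ 499.3 -264.5  192.2] yaw 117.21 z [-3.e-04  3.e-04 -1.e+00]
(273, 131)
(array([ 480.3, -211. ]), array([54.8, 91.3]), np.float32(116.2))
tool shift units [1.874 0.254 6.407]
```

View pics/w1.png

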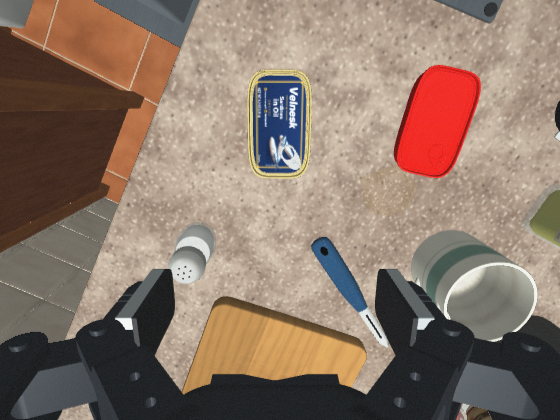

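The tin spans columns 249–311 and rows 69–178, upright in the image, so the yaw matches. The colour mask missed part of the rim, so I'll use these edges instead.

```bash
python3 - <<'E'
from h import *
o=robot.get_obs(); M=R.from_quat(o["tcp_rot"]).as_matrix(); t=np.array(o["tool_pos"])*1000
im,K,P=cam("wrist")
f=lambda u,v:M.T@(toz(K,P,(u,v),.023)*1000-t)
for p in[(248.5,124),(311,124),(280,69),(280,178),(249,90),(249,155),(310,90),(310,155),(262,69),(298,69)]: print(p,f(*p).round(1))
E
```

```text
(248.5, 124) [ 57.5 -24.4 169.3]
(311, 124) [ 57.5  37.5 169.3]
(280, 69) [108.1   6.5 169.3]
(280, 178) [  3.2   7.1 169.3]
(249, 90) [ 89.3 -23.2 169.3]
(249, 155) [ 26.9 -24.5 169.3]
(310, 90) [ 89.3  35.5 169.3]
(310, 155) [ 26.9  37.4 169.3]
(262, 69) [108.1 -10.5 169.3]
(298, 69) [108.1  23.6 169.3]
```

```bash
python3 - <<'E'
from h import *
out=[]
for n,bx in(("scene",(230,150,110,165)),("side",(240,140,110,165))):
    d=np.load(n+"0.npz"); im=d["im"].copy(); x,y,w,h=bx; s=3.6
    im=cv2.resize(im[y:y+h,x:x+w],None,fx=s,fy=s,interpolation=cv2.INTER_CUBIC)
    def poly(c,yaw,sx,sy,z,col):
        a=np.radians(yaw);u=np.array([np.cos(a),np.sin(a)]);v=np.array([u[1],-u[0]])
        q=[((proj(d["K"],d["P"],[*(np.array(c)+i*sx/2*v+j*sy/2*u),z])-[x,y]+.5)*s) for i,j in((-1,-1),(1,-1),(1,1),(-1,1))]
        cv2.polylines(im,[np.int32(q)],True,col,1)
    poly((.4796,-.212),117.2,.063,.105,.024,(0,255,0)); poly((.477,-.2185),117.2,.063,.105,.024,(255,0,255))
    poly((.5575,.0376),97.5,.0997,.1317,.098,(0,255,0)); poly((.5575,.0376),97.5,.1,.158,0.,(255,0,255))
    out.append(im)
save("ov.png",np.hstack(out)); print(np.hstack(out).shape)
E
```

```text
(594, 792, 3)
```

View pics/ov.png

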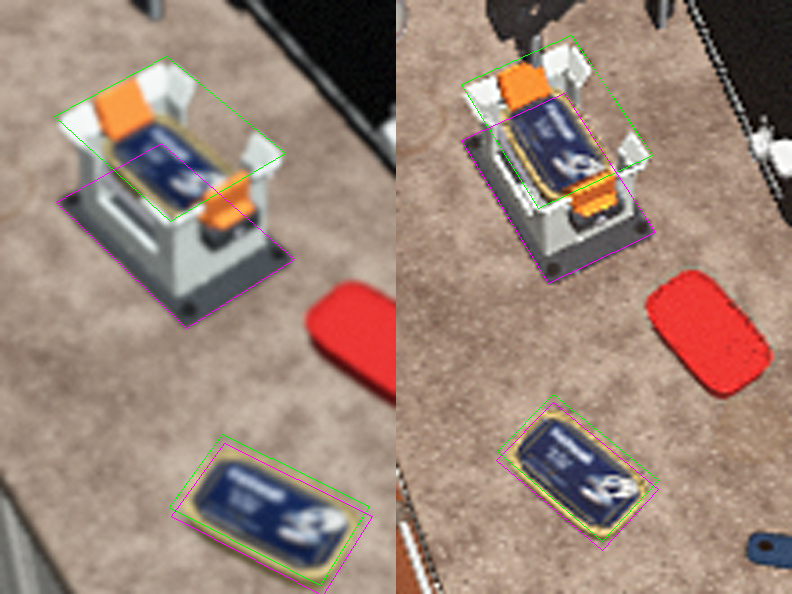

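The overlay fits the dispenser to 1–2 mm in both views. The tin lies between the two estimates, so I use (478,-215.5).

servo_tool:
  rows:
    - [0.88, 0.06, 0.6, 0, 0, 0, 0]
    - [0.88, 0.06, 0.6, 0, 0, 0, 0]
    - [0, 0, 0.9, 0, 0, 0, 0]
    - [0, 0, 0.9, 0, 0, 0, 0]
    - [0, 0, 0.9, 0, 0, 0, 0]
    - [0, 0, 0.9, 0, 0, 0, 0]
    - [0, 0, 0.6, 0, 0, 0, 0]
    - [0, 0, 0.5, 0, 0, 0, 0]
    - [0, 0, 0.4, 0, 0, 0, 0]
    - [0, 0, 0, 0, 0, 0, 0]

```text
t: 3.5
tool_pos: [0.4779, -0.2157, 0.0027]
tcp_rot: [0.52, 0.854, 0.0, -0.001]
force: [-0.3, 0.7, -0.5]
grip_width: 0.0853
grasp_force: 0.0
```

servo_tool:
  rows:
    - [0, 0, 0, 0, 0, 0, 1]
    - [0, 0, 0, 0, 0, 0, 1]
    - [0, 0, 0, 0, 0, 0, 1]
    - [0, 0, 0, 0, 0, 0, 1]
    - [0, 0, 0, 0, 0, 0, 1]
    - [0, 0, 0, 0, 0, 0, 1]
  newtons: 60

```text
t: 4.25
tool_pos: [0.4784, -0.216, 0.0034]
tcp_rot: [0.52, 0.854, -0.0, -0.0]
force: [-0.5, -0.5, 1.3]
grip_width: 0.0
grasp_force: 0.0
```

```bash
python3 - <<'E'
from h import *
print(robot.get_obs())
w=cam("wrist")[0]; s,K,P=cam("side")
s=cv2.resize(s[230:310,230:340],None,fx=3.6,fy=3.6); w=cv2.resize(w,(384,288))
save("miss.png",np.hstack([s,w]))
E
```

```text
{'t': 4.25, 'joint_positions': array([-6.54663484e-01,  2.66175436e-01,  1.87985425e+00, -1.92744213e-05,
        9.95562961e-01, -1.13113146e+00]), 'dq': array([-3.41738386e-04,  1.40769998e-03,  1.06049847e-03,  2.75774553e-03,
       -8.20361741e-04,  7.13866002e-05]), 'effort': array([ 1.21835612e-03, -3.78327799e+01, -2.70987815e+01, -2.16919670e-04,
        1.37474535e-04,  3.72160662e-05]), 'tool_pos': array([ 0.47836299, -0.2160435 ,  0.00340357]), 'tcp_rot': array([ 5.20263042e-01,  8.54006070e-01, -8.03993239e-06, -8.64252754e-07]), 'force': array([-0.4579324 , -0.54836639,  1.27215321]), 'wrist_torque': array([ 0.01351193,  0.01333124, -0.00798814]), 'grasp_force': 0.0, 'grip_width': 1.5750620903229974e-05}
```

View pics/miss.png

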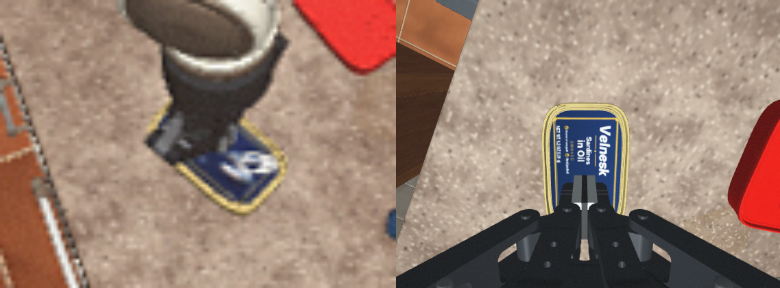

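The fingers are shut with nothing between them; the tips sit at about (585,180) over the lid. Comparing the heights will tell why.

```bash
python3 - <<'E'
from h import *
im,K,P=cam("wrist"); o=robot.get_obs(); M=R.from_quat(o["tcp_rot"]).as_matrix(); t=np.array(o["tool_pos"])
for z in(0,-.01,-.019,-.03): print("tool z",z,proj(K,P,t+M@[0,0,z]).round(1))
print("cam z",P[2,3])
for z in(.025,.0,-.02,-.03):
    # same row points left/right rim, far rim
    a,b=[M.T@(toz(K,P,(u,220),z)-t)*1000 for u in((543-396)*1.458,(630-396)*1.458)]
    c=M.T@(toz(K,P,((585-396)*1.458,103*1.458),z)-t)*1000
    print(z,"width",(b-a)[1].round(1),"mid y",((a+b)/2)[1].round(1),"far x",c[0].round(1))
save("w2.png",im[130:400,150:430])
E
```

```text
tool z 0 [272.1 243.9]
tool z -0.01 [272.  251.1]
tool z -0.019 [271.9 258.2]
tool z -0.03 [271.7 267.9]
cam z 0.18456605748064953
0.025 width 62.0 mid y 2.9 far x 55.5
0.0 width 71.7 mid y 3.2 far x 52.4
-0.02 width 79.5 mid y 3.4 far x 49.9
-0.03 width 83.4 mid y 3.5 far x 48.6
```

View pics/w2.png

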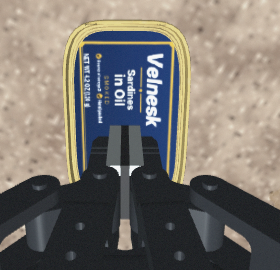

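```bash
python3 - <<'E'
from h import *
im,K,P=cam("wrist"); np.save("a.npy",im)
g=cv2.cvtColor(im,cv2.COLOR_RGB2GRAY)
for c in(262,272,283): print(c,g[215:340:5,c].tolist())
for x in(-.011,0,.011): print(x,[proj(K,np.linalg.inv(np.eye(4))@P,np.array(robot.get_obs()["tool_pos"])+R.from_quat(robot.get_obs()["tcp_rot"]).as_matrix()@[x,0,z]).round(0).tolist() for z in(0,-.022,-.04)])
E
```

```text
262 [53, 54, 57, 52, 60, 56, 57, 57, 76, 99, 98, 99, 100, 101, 98, 99, 171, 37, 37, 35, 37, 35, 37, 36, 34]
272 [60, 195, 233, 145, 153, 58, 55, 55, 40, 33, 33, 34, 31, 32, 34, 34, 53, 95, 93, 91, 94, 93, 91, 92, 90]
283 [69, 240, 59, 57, 63, 60, 57, 58, 82, 99, 100, 100, 101, 100, 97, 100, 161, 90, 35, 35, 37, 40, 40, 50, 55]
-0.011 [[272.0, 262.0], [272.0, 280.0], [272.0, 299.0]]
0 [[272.0, 244.0], [272.0, 261.0], [271.0, 278.0]]
0.011 [[272.0, 226.0], [272.0, 240.0], [271.0, 256.0]]
```

servo_tool:
  rows:
    - [0, 0, -1, 0, 0, 0, 1]
    - [0, 0, -1, 0, 0, 0, 1]
    - [0, 0, 0, 0, 0, 0, 1]
    - [0, 0, 0, 0, 0, 0, 1]

```text
t: 4.95
tool_pos: [0.4779, -0.2157, 0.0627]
tcp_rot: [0.52, 0.854, 0.0, -0.001]
force: [-0.1, -0.0, 0.2]
grip_width: 0.0
grasp_force: 0.0
```

```bash
python3 - <<'E'
from h import *
im,K,P=cam("wrist"); np.save("b.npy",im); a=np.load("a.npy"); print(robot.get_obs()["tool_pos"],robot.get_obs()["force"])
g=cv2.cvtColor(im,cv2.COLOR_RGB2GRAY)
for c in(262,272,283): print(c,g[215:340:5,c].tolist())
df=np.abs(a.astype(int)-im).sum(2); print([int(df[r,262:284].mean()) for r in range(180,330,5)])
E
```

```text
[ 0.47750788 -0.21541777  0.06215637] [ 0.43146374 -0.38832949 -0.37202155]
262 [58, 56, 57, 54, 72, 119, 89, 49, 73, 100, 101, 100, 103, 102, 102, 102, 173, 36, 36, 38, 36, 35, 38, 38, 36]
272 [57, 60, 59, 60, 54, 59, 107, 165, 108, 32, 30, 34, 36, 35, 27, 36, 50, 93, 94, 95, 95, 93, 93, 94, 91]
283 [59, 59, 57, 64, 209, 210, 195, 85, 80, 101, 101, 104, 101, 101, 101, 102, 167, 93, 38, 37, 37, 39, 40, 49, 56]
[189, 168, 103, 162, 215, 286, 231, 167, 314, 262, 233, 178, 269, 356, 353, 121, 5, 9, 5, 7, 7, 8, 7, 8, 5, 7, 8, 6, 7, 7]
```

```bash
python3 - <<'E'
from h import *
print(robot.tcp_to_grasp,[a for a in dir(robot) if a[0]!="_"])
im,K,P=cam("wrist"); o=robot.get_obs();c=eyes.read_camera("wrist");print(np.array(c["hand_eye"]).round(4).tolist())
a=np.load("a.npy");m=(np.abs(a.astype(int)-im).sum(2)<30)
for r in range(240,330,6): print(r,''.join('#' if x else '.' for x in m[r,200:345:2]))
E
```

```text
0.0187 ['IKError', 'get_obs', 'sign_off', 'tcp_to_grasp']
[[0.0005, -0.9572, -0.2896, 0.0753], [1.0, 0.0004, 0.0002, 0.0013], [-0.0001, -0.2896, 0.9572, -0.1812], [0.0, 0.0, 0.0, 1.0]]
240 ....................#.....#####.....##........##........#.......#.....##.
246 ..#..#..............##.....##........................#..#...............#
252 ....####............##.....###.........................##................
258 #....................#...####################........#.#.............#...
264 .....................#...#####################.........#.................
270 ......................###############################................#...
276 .....................#################################...............##..
282 .....................##################################..............##..
288 ..#.##..............###################################...............#.#
294 ....................####################################............#####
300 ..#.##............#######################################.....#.....#.##.
306 ######.##.......###########################################.............#
312 #######......##################################################.......###
318 #########################################################################
324 #########################################################################
```

Both views (open pads at depth about 142 mm, shut tips at row 255) put the real fingertips about 40 mm short of the reported TCP. That explains the clean miss above the lid. I'll check it with a gentle touch on the lid using shut fingers.

servo_tool:
  rows:
    - [0, 0, 1, 0, 0, 0, 1]
    - [0, 0, 1, 0, 0, 0, 1]
    - [0, 0, 0.1, 0, 0, 0, 1]
    - [0, 0, 0.1, 0, 0, 0, 1]
    - [0, 0, 0, 0, 0, 0, 1]

```text
t: 5.72
tool_pos: [0.4791, -0.2166, -0.0017]
tcp_rot: [0.52, 0.854, -0.0, 0.001]
force: [-0.3, 0.7, -0.2]
grip_width: 0.0
grasp_force: 0.0
```

servo_tool:
  rows:
    - [0, 0, 0.1, 0, 0, 0, 1]
    - [0, 0, 0, 0, 0, 0, 1]

```text
t: 5.98
tool_pos: [0.4785, -0.2161, -0.0053]
tcp_rot: [0.52, 0.854, -0.0, 0.0]
force: [-0.9, 0.4, -0.7]
grip_width: 0.0
grasp_force: 0.0
```

servo_tool:
  rows:
    - [0, 0, 0.1, 0, 0, 0, 1]
    - [0, 0, 0, 0, 0, 0, 1]

```text
t: 6.22
tool_pos: [0.4781, -0.2159, -0.0089]
tcp_rot: [0.52, 0.854, 0.0, -0.0]
force: [0.2, 1.1, 0.4]
grip_width: -0.0001
grasp_force: 0.0
```

servo_tool:
  rows:
    - [0, 0, 0.1, 0, 0, 0, 1]
    - [0, 0, 0, 0, 0, 0, 1]

```text
t: 6.48
tool_pos: [0.4781, -0.2159, -0.0119]
tcp_rot: [0.52, 0.854, 0.0, -0.0]
force: [0.7, 0.0, 0.3]
grip_width: 0.0
grasp_force: 0.0
```

servo_tool:
  rows:
    - [0, 0, 0.1, 0, 0, 0, 1]
    - [0, 0, 0, 0, 0, 0, 1]

```text
t: 6.72
tool_pos: [0.4787, -0.2163, -0.0141]
tcp_rot: [0.52, 0.854, -0.0, 0.0]
force: [-0.8, 1.0, 4.4]
grip_width: -0.0001
grasp_force: 2.2
```

servo_tool:
  rows:
    - [0, 0, 0.06, 0, 0, 0, 1]
    - [0, 0, 0, 0, 0, 0, 1]

```text
t: 6.98
tool_pos: [0.4787, -0.2163, -0.0142]
tcp_rot: [0.52, 0.854, -0.0, -0.0]
force: [-6.8, 5.1, 19.9]
grip_width: 0.0
grasp_force: 10.0
```

servo_tool:
  rows:
    - [0, 0, 0.06, 0, 0, 0, 1]
    - [0, 0, 0, 0, 0, 0, 1]

```text
t: 7.22
tool_pos: [0.4788, -0.2163, -0.0143]
tcp_rot: [0.52, 0.854, -0.0, -0.001]
force: [-13.2, 9.7, 35.7]
grip_width: 0.0001
grasp_force: 17.6
```

Contact came at TCP z = -14 mm, so the shut tips are 39 mm behind the reported TCP. The lid took at most 36 N. I'll back off, open, and regrasp with that offset.

servo_tool:
  rows:
    - [0, 0, -0.8, 0, 0, 0, 1]
    - [0, 0, -0.8, 0, 0, 0, 0.5]
    - [0.1, 0.1, 0, 0, 0, 0, 0]
    - [0, 0, 0, 0, 0, 0, 0]
    - [0, 0, 0, 0, 0, 0, 0]
    - [0, 0, 0, 0, 0, 0, 0]
    - [0, 0, 0, 0, 0, 0, 0]

```text
t: 8.1
tool_pos: [0.4794, -0.2119, 0.0294]
tcp_rot: [0.52, 0.854, 0.0, -0.0]
force: [-1.1, 0.5, 0.6]
grip_width: 0.0855
grasp_force: 0.0
```

servo_tool:
  rows:
    - [0, 0, 0.7, 0, 0, 0, 0]
    - [0, 0, 0.6, 0, 0, 0, 0]
    - [0, 0, 0.5, 0, 0, 0, 0]
    - [0, 0, 0.39, 0, 0, 0, 0]
    - [0, 0, 0, 0, 0, 0, 0]
    - [0, 0, 0, 0, 0, 0, 0]

```text
t: 8.85
tool_pos: [0.4801, -0.2123, -0.0354]
tcp_rot: [0.52, 0.854, -0.0, 0.0]
force: [0.7, 0.0, 0.6]
grip_width: 0.0856
grasp_force: 0.0
```

servo_tool:
  rows:
    - [0, 0, 0, 0, 0, 0, 1]
    - [0, 0, 0, 0, 0, 0, 1]
    - [0, 0, 0, 0, 0, 0, 1]
    - [0, 0, 0, 0, 0, 0, 1]
    - [0, 0, 0, 0, 0, 0, 1]
  newtons: 60

```text
t: 9.48
tool_pos: [0.4803, -0.2125, -0.0347]
tcp_rot: [0.52, 0.854, -0.0, 0.001]
force: [-1.4, 0.8, 5.2]
grip_width: 0.058
grasp_force: 63.6
```

```bash
python3 - <<'E'
from h import *
o=robot.get_obs();print(o["t"],o["tool_pos"],o["force"],o["grip_width"],o["grasp_force"])
im,K,P=cam("wrist"); np.save("c.npy",im)
hsv=cv2.cvtColor(im,cv2.COLOR_RGB2HSV);H,S,V=cv2.split(hsv);m=(H>15)&(H<35)&(S>75)&(V>80)
M=R.from_quat(o["tcp_rot"]).as_matrix();t=np.array(o["tool_pos"])
for c in(255,265,272,280,290):
    r=np.where(m[:250,c])[0]; print(c,r[:6],(M.T@(toz(K,P,(c,r[0]),.024)-t)*1000).round(1) if len(r) else None)
for r in(130,150,170,190): 
    q=np.where(m[r,200:345])[0]+200; print(r,q.min(),q.max(),[(M.T@(toz(K,P,(c,r),.024)-t)*1000).round(1)[:2].tolist() for c in(q.min(),q.max())])
E
```

```text
9.475 [ 0.48029308 -0.21252463 -0.03468681] [-1.40448557  0.77807585  5.17860042] 0.05799916509858627 63.57323884963989
255 [169 170 171 172 173 174] [ 53.4  -5.7 -58.8]
265 [169 170 171 172 173 174] [ 53.4  -2.1 -58.8]
272 [169 170 171 172 173 174] [ 53.4   0.4 -58.8]
280 [169 170 171 172 173 174] [ 53.4   3.3 -58.8]
290 [169 170 171 172 173 174] [ 53.4   6.9 -58.8]Traceback (most recent call last):
  File "<stdin>", line 9, in <module>
    return umr_minimum(a, axis, None, out, keepdims, initial, where)
ValueError: zero-size array to reduction operation minimum which has no identity
```

The tin is gripped at 64 N and lies centred along the fingers to about 1 mm. Next I'll lift it, carry it over the dispenser and turn it to 97.5°.

servo_tool:
  rows:
    - [0, 0, -0.6, 0, 0, 0, 1]
    - [0, 0, -1, 0, 0, 0, 1]
    - [0, 0, -1, 0, 0, 0, 1]
    - [0.887, 0.869, -0.43, 0, 0, 0, 1]
    - [0.887, 0.869, -0.43, 0, 0, 0, 1]
    - [0.887, 0.869, -0.43, 0, 0, 0, 1]
    - [0.887, 0.869, -0.44, 0, 0, 0, 1]
    - [0.887, 0.869, 0, 0, 0, 0, 1]
    - [0.887, 0.869, 0, 0, 0, 0, 1]
    - [0.887, 0.869, 0, 0, 0, 0, 1]

```text
t: 10.78
tool_pos: [0.5568, 0.0385, 0.0952]
tcp_rot: [0.52, 0.854, 0.0, 0.001]
force: [0.7, -1.0, -0.6]
grip_width: 0.0583
grasp_force: 64.9
```

servo_tool:
  rows:
    - [0, 0, 0, 0, 0, 0.82, 1]
    - [0, 0, 0, 0, 0, 0.82, 1]
    - [0, 0, 0, 0, 0, 0.82, 1]
    - [0, 0, 0, 0, 0, 0.82, 1]
    - [0, 0, 0, 0, 0, 0, 1]
    - [0, 0, 0, 0, 0, 0, 1]

```text
t: 11.52
tool_pos: [0.5564, 0.0372, 0.0945]
tcp_rot: [0.658, 0.753, 0.0, 0.0]
force: [-0.2, -0.5, -0.7]
grip_width: 0.0585
grasp_force: 64.9
```

```bash
python3 - <<'E'
from h import *
o=robot.get_obs();M=R.from_quat(o["tcp_rot"]).as_matrix();t=np.array(o["tool_pos"])
print(o["t"],t.round(4),np.degrees(np.arctan2(M[1,0],M[0,0])),M[:,2].round(4),o["force"],o["grip_width"],o["grasp_force"])
im,K,P=cam("wrist")
a=cv2.resize(im[60:300,130:410],(560,480),interpolation=cv2.INTER_CUBIC)
s,Ks,Ps=cam("side"); b=cv2.resize(s[140:260,240:300],(240,480),interpolation=cv2.INTER_CUBIC)
save("hover.png",np.hstack([a,b])); np.savez("hover.npz",im=im,K=K,P=P,s=s,Ks=Ks,Ps=Ps)
E
```

```text
11.525 [0.5564 0.0372 0.0945] 97.7015222553969 [ 5.e-04 -0.e+00 -1.e+00] [-0.20321591 -0.47700178 -0.70576327] 0.05846533763555133 64.92022901773453
```

View pics/hover.png

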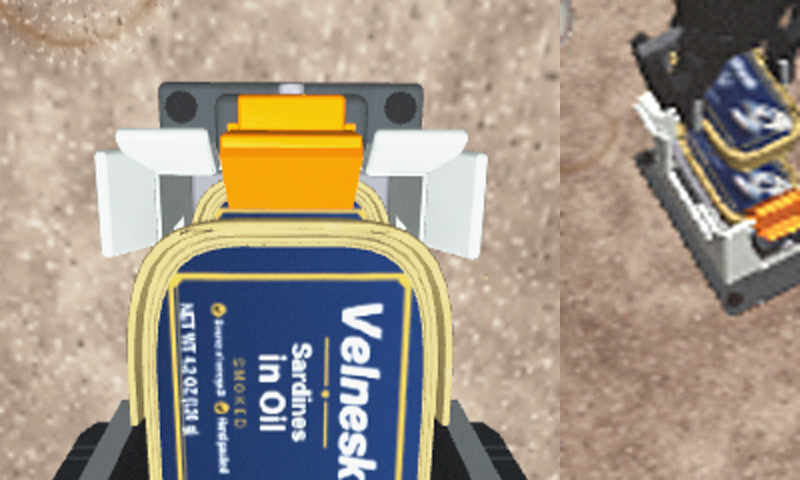

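The tin hovers squarely in line with the dispenser, its far rim at crop row 222 and both centre columns near 291. I'll work out the exact offsets from these edges.

```bash
python3 - <<'E'
from h import *
d=np.load("hover.npz");K,P=d["K"],d["P"];o=robot.get_obs();M=R.from_quat(o["tcp_rot"]).as_matrix();t=np.array(o["tool_pos"])
f=lambda x,y,z:(M.T@(toz(K,P,((x+.5)/2+129.5,(y+.5)/2+59.5),z)-t)*1000).round(1)[:2].tolist()
print("tin far rim",f(290,222,.155),"sides",f(130,380,.154),f(452,380,.154),f(135,310,.154),f(446,310,.154))
print("lips L",f(95,155,.098),f(105,255,.098),"R",f(487,155,.098),f(475,258,.098),"top",f(116,130,.098),f(466,130,.098))
print("foot far corners",f(160,84,.006),f(425,84,.006))
c=np.array([.5575,.0376,t[2]]);print("earlier centre in tool",(M.T@(c-t)*1000).round(1))
E
```

```text
tin far rim [53.4, 0.8] sides [22.7, -29.8] [22.7, 31.9] [36.7, -27.9] [36.8, 29.8]
lips L [60.0, -48.6] [34.1, -48.0] R [60.1, 50.8] [33.3, 49.9] top [66.2, -42.8] [66.3, 45.0]
foot far corners [78.1, -47.7] [78.2, 51.4]
earlier centre in tool [0.2 1.1 0. ]
```

Offsets are within about 1 mm. I'll descend into the mouth, then check the force.

servo_tool:
  rows:
    - [-0.02, 0, 0.5, 0, 0, 0, 1]
    - [0, 0, 0.5, 0, 0, 0, 1]
    - [0, 0, 0.4, 0, 0, 0, 1]
    - [0, 0, 0.2, 0, 0, 0, 1]
    - [0, 0, 0, 0, 0, 0, 1]
    - [0, 0, 0, 0, 0, 0, 1]

```text
t: 12.38
tool_pos: [0.5566, 0.0364, 0.0461]
tcp_rot: [0.658, 0.753, -0.0, 0.0]
force: [-0.4, -1.4, -1.1]
grip_width: 0.0579
grasp_force: 65.0
```

servo_tool:
  rows:
    - [0, 0, 0.15, 0, 0, 0, 1]
    - [0, 0, 0.15, 0, 0, 0, 1]
    - [0, 0, 0.1, 0, 0, 0, 1]
    - [0, 0, 0, 0, 0, 0, 1]

```text
t: 12.88
tool_pos: [0.5588, 0.0364, 0.0362]
tcp_rot: [0.659, 0.753, 0.001, 0.002]
force: [0.3, -0.2, 6.9]
grip_width: 0.058
grasp_force: 65.7
```

servo_tool:
  rows:
    - [0, 0, 0.15, 0, 0, 0, 1]
    - [0, 0, 0.15, 0, 0, 0, 1]
    - [0, 0, 0.15, 0, 0, 0, 1]
    - [0, 0, 0, 0, 0, 0, 1]

```text
t: 13.38
tool_pos: [0.5588, 0.0365, 0.023]
tcp_rot: [0.659, 0.753, 0.001, 0.002]
force: [-0.1, -0.6, 9.6]
grip_width: 0.0581
grasp_force: 65.9
```

servo_tool:
  rows:
    - [0, 0, 0.15, 0, 0, 0, 1]
    - [0, 0, 0.15, 0, 0, 0, 1]
    - [0, 0, 0, 0, 0, 0, 1]

```text
t: 13.75
tool_pos: [0.5588, 0.0364, 0.0138]
tcp_rot: [0.659, 0.753, 0.001, 0.002]
force: [-0.0, 0.4, 9.8]
grip_width: 0.0583
grasp_force: 65.9
```

servo_tool:
  rows:
    - [0, 0, 0.1, 0, 0, 0, 1]
    - [0, 0, 0.1, 0, 0, 0, 1]
    - [0, 0, 0, 0, 0, 0, 1]
    - [0, 0, 0, 0, 0, 0, 1]

```text
t: 14.25
tool_pos: [0.5588, 0.0364, 0.008]
tcp_rot: [0.659, 0.753, 0.001, 0.002]
force: [-0.7, 0.2, 10.1]
grip_width: 0.0581
grasp_force: 66.0
```

```bash
python3 - <<'E'
from h import *
o=robot.get_obs();print(o["t"],o["tool_pos"],o["force"])
im,K,P=cam("wrist");np.save("push.npy",im)
hsv=cv2.cvtColor(im,cv2.COLOR_RGB2HSV);m=((hsv[...,0]>8)&(hsv[...,0]<22)&(hsv[...,1]>200)&(hsv[...,2]>120)).astype(np.uint8)
n,l,s,c=cv2.connectedComponentsWithStats(m);print([x.tolist() for x in s[1:] if x[4]>150])
print([im[r,272].tolist() for r in range(100,250,8)])
E
```

```text
14.25 [0.55882777 0.03644206 0.00797131] [-0.68616899  0.19161975 10.13564478]
[[200, 105, 138, 98, 8025]]
[[202, 208, 216], [245, 167, 10], [247, 188, 10], [247, 190, 10], [247, 193, 18], [138, 76, 16], [247, 188, 13], [238, 137, 10], [239, 140, 10], [246, 158, 10], [246, 156, 10], [245, 156, 10], [245, 156, 10], [36, 58, 109], [32, 58, 109], [36, 57, 110], [29, 56, 107], [37, 59, 109], [36, 60, 111]]
```

The catch already covers the far rim, since orange gives straight way to the blue lid. I'll press 2 mm more, then release.

servo_tool:
  rows:
    - [0, 0, 0.07, 0, 0, 0, 1]
    - [0, 0, 0, 0, 0, 0, 1]
    - [0, 0, 0, 0, 0, 0, 1]

```text
t: 14.68
tool_pos: [0.5588, 0.0364, 0.0059]
tcp_rot: [0.659, 0.753, 0.001, 0.002]
force: [-1.7, -0.3, 10.2]
grip_width: 0.0586
grasp_force: 66.0
```

servo_tool:
  rows:
    - [0, 0, -0.05, 0, 0, 0, 0.7]
    - [0, 0, 0, 0, 0, 0, 0]
    - [0, 0, 0, 0, 0, 0, 0]
    - [0, 0, 0, 0, 0, 0, 0]
    - [0, 0, 0, 0, 0, 0, 0]
    - [0, 0, 0, 0, 0, 0, 0]

```text
t: 15.42
tool_pos: [0.5563, 0.0366, 0.0047]
tcp_rot: [0.659, 0.753, -0.0, -0.0]
force: [-0.3, -0.4, 0.1]
grip_width: 0.0854
grasp_force: 0.0
```

servo_tool:
  rows:
    - [0, 0, -0.4, 0, 0, 0, 0]
    - [0, 0, -0.7, 0, 0, 0, 0]
    - [0, 0, -1, 0, 0, 0, 0]
    - [0, 0, -1, 0, 0, 0, 0]
    - [0, 0, -1, 0, 0, 0, 0]
    - [0, 0, -1, 0, 0, 0, 0]
    - [0, 0, -1, 0, 0, 0, 0]
    - [0, 0, 0, 0, 0, 0, 0]
    - [0, 0, 0, 0, 0, 0, 0]

```text
t: 16.55
tool_pos: [0.556, 0.0367, 0.1874]
tcp_rot: [0.659, 0.753, -0.0, -0.0]
force: [-0.4, 0.7, -0.5]
grip_width: 0.0851
grasp_force: 0.0
```

```bash
python3 - <<'E'
from h import *
o=robot.get_obs();M=R.from_quat(o["tcp_rot"]).as_matrix();t=np.array(o["tool_pos"]);print(o["t"],t,o["force"],o["grip_width"])
im,K,P=cam("wrist");save("end.png",im)
hsv=cv2.cvtColor(im,cv2.COLOR_RGB2HSV);H,S,V=cv2.split(hsv)
m=((H>8)&(H<22)&(S>200)&(V>120)).astype(np.uint8)
n,l,s,c=cv2.connectedComponentsWithStats(m);print([x.tolist() for x in s[1:] if x[4]>150])
b=((H>105)&(H<125)&(S>110)).astype(np.uint8);n,l,s,c=cv2.connectedComponentsWithStats(cv2.morphologyEx(b,3,np.ones((7,7))));print("blue",[x.tolist() for x in s[1:] if x[4]>800])
x0=int(proj(K,P,[.5575,.0376,.0735])[0]);print(x0,[(r,im[r,x0].tolist()) for r in range(90,380,12)])
old=np.load("wrist0.npz")["im"]; T=np.load("scene0.npz")["im"]; 
cr=lambda i,x,y,w,h,k:cv2.resize(i[y:y+h,x:x+w],None,fx=k,fy=k,interpolation=cv2.INTER_CUBIC)
sc=cam("scene")[0];si=cam("side")[0];np.savez("end.npz",sc=sc,si=si)
E
```

```text
16.55 [0.55600467 0.03669827 0.18738317] [-0.4353957   0.65435142 -0.51685029] 0.08508135199462412
[[253, 106, 46, 15, 185], [253, 123, 47, 23, 990], [255, 240, 41, 33, 1244]]
blue [[249, 143, 59, 97, 4533]]
275 [(90, [207, 190, 173]), (102, [134, 138, 145]), (114, [247, 197, 23]), (126, [242, 144, 10]), (138, [246, 159, 10]), (150, [37, 60, 113]), (162, [40, 61, 114]), (174, [162, 179, 205]), (186, [39, 62, 112]), (198, [35, 61, 113]), (210, [40, 63, 114]), (222, [137, 173, 210]), (234, [107, 127, 148]), (246, [196, 105, 10]), (258, [197, 106, 12]), (270, [246, 165, 10]), (282, [203, 186, 167]), (294, [194, 176, 157]), (306, [192, 171, 154]), (318, [214, 197, 179]), (330, [199, 181, 162]), (342, [206, 188, 169]), (354, [183, 166, 149]), (366, [196, 178, 159]), (378, [179, 157, 133])]
```

Numbers from the final view: at both ends the lid runs straight under the orange catches (rows 146 and 240) with no gold rim over them. The force fell to 0 on release and the arm is clear, so I'm handing in.

```bash
python3 -c "
from cell import robot
print(robot.sign_off())"
```

```text
the job is handed in; nothing more can be done
None
```

The fish tin is in the dispenser on top of the stored one, with both orange catches over its ends in the last wrist image, and the job was handed in at about 17 s; I never went near the round tin and did not look at it again.

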